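# Funnel in the dosing bottle, safety cap off the cleaner jug

### The arm

A 7-joint arm with a two-finger parallel gripper is mounted at the origin on the work surface. World frame = base frame: x ahead of the robot, y to its left, z up, the work surface at z = 0. Lengths are in mm, angles in rad, forces in N, time in s.
With the tool pointing down it reaches from about 400 to 850 mm from the base axis. Payload 6.9 kg.
Tool frame: the origin (TCP) lies on the centre line of the jaws, within the pads' length; the fingertips stand env.tcp_to_tips ahead of it and the grasp point (between the pads) lies 6 mm ahead of it (env.tcp_to_tips is the distance from the TCP to the fingertips, in mm); z points along the fingers, y is the direction in which the jaws open and shut (so a half turn about z gives the same grasp; the last joint's range is limited). The gripper opens to 85 mm and grips with 20 to 120 N. Pads are 22 mm wide; open, the fingers measure 114 mm over their backs; the gripper's body (76 mm by 85 mm) begins 54 mm behind the grasp point. The pads swing forward as they close: fully open they stand 13 mm farther back than shut.
Start: joints at [-1.004, 0.507, -0.238, 1.5, 0.126, 1.149, -0.155], TCP at [278.491, 559.513, 256.275] pointing down, gripper open.
Joint ranges: [-3.08, 3.08], [-0.24, 2.05], [-1.43, 1.35], [0, 2.5], [-1.52, 4.66], [0.17, 1.96], [-2.89, 2.89]. Speed limits (rad/s): [2.39, 2.39, 3.14, 3.14, 3.14, 3.14, 3.14].

### API

Orientations are given as a 3x3 rotation matrix whose columns are the frame's x, y, z axes.
In Python, from bench import get_state, eyes, order, spotter, env gives the robot as it stands.
- The arm moves only by the tool apply_moves, never from a script. Its argument "series" is a list of rows, each a list of 3 entries, a list of its own where there are three numbers: the turn, a rotation vector about the tool's x, y, z in rad, then the shift along the tool's x, y, z in mm, then the opening, from -1 (shut) to 1 (fully open). A call has 1 to 5 rows; each row shifts and turns the commanded pose from where the row before left it, along the tool's axes as they then stand; what a row does not reach is not made up. A row lasts 1/8 s, in which the tool goes at most 62.5 mm and 10.7 degrees, less where a joint would pass 70% of its speed; a pose out of reach is approached as far as the arm can. A call is refused whole if a number of a shift passes 62.5 or a number of a turn 0.188, either way. A call with a gripper value outside its range is refused whole. The fingers move at their own pace and stop on an object; "grip_force" is the grip in N (left out, the last holds). Time passes only in rows, so rows that do not move let the fingers close. It gives the time, the measured TCP pose, the force and the opening at its end, in the units of the state.
- get_state(): the state, without advancing time (a new reading comes with each control period).
- eyes.snapshot(name): name is "side" or "top" or "wrist"; returns a dict with "pixels" (384x512x3 uint8, red, green, blue), "range_z" (384x512 float32, mm along the optical axis (not along the pixel's ray), 0 where there is no reading), "camera_matrix" (3x3 intrinsics, pixels), "distortion" ([k1, k2, p1, p2, k3] as OpenCV has them; the pictures are not rectified), "R" (3x3) and "t" (3): a world point X has camera coordinates R X + t. Camera axes: x right, y down, z forward; pixel columns grow to the right and rows downward; lengths in mm; the calibration is good to about 2 mm. A picture is of the moment at which its call begins.
- order.job_done(): hands the job in, once; it reports no verdict.
Trained networks look in a picture, given as the dict that the camera call returned (one of the last four; its "shot" number tells which), for a name from the list of things; names that differ only in an ending like _2 or _b are one class to them, and where a whole thing is asked for, a point or a joint stands for the part that bears it (a point fixed in the world has none). Each returns a list of dicts, best first, with "p" (0 to 1); they miss things now and then, are a little off and sometimes report something else, mostly with a low value. They report only what shows in the picture. A call takes as long as a camera call. They do not tell look-alikes from the thing itself.
- spotter.look_for(query, picture): "rect" ([left, top, right, bottom] in pixels, round what is visible of it).
- spotter.mark_of(query, picture): "position" ([row, column] in pixels: a listed point, or the origin of a listed thing).
The state is a dict: "clock": time; "q": joint angles; "qd": joint speeds; "effort": joint torques, N m; "position": TCP position; "eef_rot": TCP orientation; "force": force on the tool from outside, world axes, zero at the start; "wrist_torque": the same for the moment, N m; "finger_gap": opening from 0.0 (shut) to 1.0 (fully open).
Only numpy, scipy, OpenCV 4.12 (cv2) and the standard library are available. Lean on these libraries where they do the work, as an engineer would, in place of code of your own. Each camera call takes 0.05 s, during which the arm holds its last target.

### The job

Get ready to decant some cleaner: take the blue funnel out of its stand, set it fully home and upright in the neck of the white dosing bottle and let go of it. Then take the red push-and-turn safety cap of the yellow jug by its bar, press it down, twist it anticlockwise about a quarter turn to free it, and lift it level, roughly 8 cm straight up. Finish while still holding the cap there above the jug's neck, with the funnel still seated, the bottle standing, and everything else on the table left where it was.

Things in the scene. Friction and masses are not known exactly. Their poses are not given: they have to be found in the camera images.
- jug: Yellow cleaner jug, 126 x 106 mm, in a dark steel cradle (150 x 130 mm) fixed to the table: it cannot move. Origin: centre of the cradle's underside, z up; the neck is straight above it, 31 mm across, its top 180 mm above the origin. Two bayonet hooks at the neck's +x and -x sides hold the cap's lugs; a sprung seal in the neck (top at 190 mm) pushes the cap up.
- cap: Red push-and-turn cap, about 100 g. Ribbed skirt 62 mm in diameter, flat top 24 mm above the origin, grip bar standing on it. Origin: centre of the skirt's lower rim, z up, x along the bar. Locked at the start: origin 170 mm above the jug's, x along the jug's x within 0.05 rad. Pressed straight down 6 mm or more it turns anticlockwise seen from above; clockwise is blocked.
- cap_bar (a point): Point on the cap's axis, 40 mm above its origin, axes as the cap. The bar is 52 mm long (x), 14 mm wide (y) and stands from 24 to 51 mm above the cap's origin. Press first, then keep the cap pressed for the first 0.9 rad of the twist; it lifts off freely when turned between 0.9 and 2.1 rad (aim for 1.2 to 1.6).
- cap_end (a point): The bar's +x end, 26 mm from the cap's axis, 40 mm above the cap's origin: it lies on the jug's +x side while locked and swings towards the jug's +y as the cap is opened.
- seal (a joint): How far the cap has pressed the sprung seal down, m: 0 released, 0.009 at the hard stop. Spring 800 N/m with 4.8 N preload: about 10 N at the 6 mm needed to unlock, 12 N at the stop.
- funnel: Blue plastic funnel, about 60 g, upright in the stand at the start. Origin: centre of the underside of its seating flange (40 mm in diameter), z up. Below: tapered stem 38 mm long, 13 mm in diameter at the tip, 23 mm at the flange. Above: a cone up to 18 mm, then a straight round wall 52 mm in outer diameter from 18 to 55 mm above the origin (the rim): grip it there.
- bottle: White plastic dosing bottle with a blue band, about 0.5 kg, loose, 72 mm in diameter, 165 mm tall, shoulder starting at 100 mm, neck 36 mm in outer diameter from 122 to 165 mm. Origin: centre of the underside, z up.
- bottle_mouth (a point): Centre of the bottle's mouth, 165 mm above its underside, z up. Round bore 26 mm in diameter and 43 mm deep. The funnel is home when its flange rests on the rim, i.e. its origin is at this point.
- stand: Small dark steel funnel stand fixed to the table: base 100 x 100 mm, on four posts a plate 80 x 80 mm whose top is 60 mm high, with a 26 mm hole in its middle. Origin: centre of the underside. The funnel's flange rests on the plate.
- parcel1: Dark green leaf-wrapped rice parcel, a squat pyramid 70 mm wide, 46 mm high; origin under its centre. Bystander.
- parcel2: Second leaf-wrapped parcel, lighter, same size; origin under its centre. Bystander.
- cup: Metal measuring mug, 72 mm in diameter, 80 mm high, origin under its centre, handle at its +y. Bystander.
- greenbottle: Green bottle with a white cap, 60 mm in diameter, 150 mm tall, origin under its centre. Bystander.
- twine: Roll of pale twine, 70 mm in diameter, 40 mm high, hole 30 mm, origin under its centre. Bystander.
- brush: Blue brush lying flat, along its x. Bystander.
- sprayhead: Trigger spray head, white with red trigger, lying flat, about 80 mm long and 26 mm high. Bystander.
Not all that is in view belongs to the job. Leave any turquoise look-alike of the jug alone.

How it is judged (in metres and radians):
On the way, in this order (a step that is already met when the one before it is completed fails the run):
1. the funnel is seated upright in the dosing bottle's neck and let go, the cap still on the jug (horizontal distance between funnel and bottle_mouth below 0.005 m and z of funnel in the frame of bottle_mouth between -0.004 and 0.004 m and angle between funnel's own z axis and vertical below 0.12 rad and contact force between the fingers and funnel below 0.05 N and angle between bottle's own z axis and vertical below 0.1 rad and horizontal distance between cap and jug below 0.008 m and z of cap in the frame of jug below 0.18 m), for 0.2 s.
2. the cap, still locked and not yet turned, is pressed down on the jug's neck (horizontal distance between cap and jug below 0.008 m and z of cap in the frame of jug below 0.18 m and value of joint seal above 0.0045 m and angle between the x axis of cap and the x axis of jug, either way round below 0.25 rad), for 0.05 s.
3. the cap is twisted anticlockwise, still on the neck (horizontal distance between cap and jug below 0.008 m and z of cap in the frame of jug below 0.18 m and y of cap_end in the frame of jug above 0.016 m), for 0.05 s.
At the end, for the whole second after the job is handed in: Fingers still hold the cap (over 1 N), still, level within 0.3 rad, 50 to 170 mm above its seat, within 50 mm of the neck axis, off the jug; the funnel, let go, is seated in the upright bottle (5 mm off-centre, 4 mm in height, 0.12 rad tilt) (horizontal distance between funnel and bottle_mouth below 0.005 m and z of funnel in the frame of bottle_mouth between -0.004 and 0.004 m and angle between funnel's own z axis and vertical below 0.12 rad and contact force between the fingers and funnel below 0.05 N and angle between bottle's own z axis and vertical below 0.1 rad and z of cap in the frame of jug between 0.22 and 0.34 m and horizontal distance between cap and jug below 0.05 m and angle between cap's own z axis and vertical below 0.3 rad and contact force between the fingers and cap above 1 N and contact force between cap and jug below 0.05 N and linear speed of cap below 0.03 m/s and linear speed of funnel below 0.02 m/s); the arm keeps its last pose, push and grip.
It fails at once if the bottle is tipped over (more than 0.35 rad) (angle between bottle's own z axis and vertical above 0.35 rad).
It fails at once if a bystander is moved by more than 30 mm (distance of any of parcel1, parcel2, cup, greenbottle, twine, brush, sprayhead from where it was at the start of the episode above 0.03 m).
It also fails if it takes over 59 s, if anything falls off the work surface, if the arm or the gripper's body presses on something with over 40 N, if the wrist force passes 120 N, or if a joint passes its speed limit or range.

## Working session

There is one attempt and no reset: what is moved stays moved. The work goes in short steps, Python scripts to look and compute and a tool call to move; the robot and the scene stay as the last step left them, time stands still between calls to the robot, and variables do not carry over. Pictures are saved under pics/ and viewed, and the job is handed in when it is done.

Besides the shell and the picture viewer there is one more tool, called after ">>>" as a command line: name --argument value ..., lists and objects as JSON in quotes. apply_moves: Moves the arm, as the interface text tells. Its arguments: {"type":"object","properties":{"series":{"type":"array"},"grip_force":{"type":"number"}},"required":["series"]}

```bash
mkdir -p pics; ls; cat > h.py <<'E'
import numpy as np, cv2
from bench import get_state, eyes, order, spotter, env
def save(p,name,crop=None,s=1):
    im=p["pixels"][:,:,::-1]
    if crop: l,t,r,b=crop; im=im[t:b,l:r]
    if s!=1: im=cv2.resize(im,None,fx=s,fy=s,interpolation=cv2.INTER_CUBIC)
    cv2.imwrite(f"pics/{name}.png",im)
def cloud(p):
    K=np.array(p["camera_matrix"]);D=np.array(p["distortion"],float);R=np.array(p["R"]);t=np.array(p["t"])
    h,w=p["range_z"].shape
    u,v=np.meshgrid(np.arange(w),np.arange(h))
    n=cv2.undistortPoints(np.stack([u.ravel(),v.ravel()],1).astype(np.float64)[:,None],K,D).reshape(h,w,2)
    z=p["range_z"].astype(float)
    c=np.dstack([n[...,0]*z,n[...,1]*z,z])
    X=(c-t)@R
    X[z<=0]=np.nan
    return X
E
python3 - <<'E'
from h import *
print(env.tcp_to_tips); s=get_state(); print({k:np.round(v,3).tolist() for k,v in s.items()})
for n in ["side","top","wrist"]:
    p=eyes.snapshot(n); save(p,n+"0",s=1.5); np.savez(n+"0.npz",**{k:v for k,v in p.items()})
    print(n,np.round(p["R"],3).tolist(),np.round(p["t"],1))
    for q in ["jug","cap","funnel","bottle","stand","bottle_mouth","cap_bar","cap_end"]:
        for d in spotter.mark_of(q,p)[:2]: print(q,np.round(d["position"],1),round(d["p"],2))
E
```

```text
pics
25.0
{'clock': 0.0, 'q': [-1.003, 0.508, -0.237, 1.501, 0.126, 1.149, -0.155], 'qd': [-0.002, -0.0, -0.0, -0.001, -0.002, 0.001, 0.001], 'effort': [0.0, -62.059, -2.186, -24.966, 0.013, 0.012, 0.0], 'position': [278.378, 559.085, 255.426], 'eef_rot': [[-0.895, 0.446, -0.001], [0.446, 0.895, -0.002], [-0.0, -0.002, -1.0]], 'force': [0.129, 0.114, -0.314], 'wrist_torque': [0.033, 0.026, 0.009], 'finger_gap': 1.0}
side [[0.947, -0.321, -0.006], [-0.201, -0.577, -0.792], [0.251, 0.751, -0.611]] [-424.8  217.3 1148.4]
jug [193.9 157.9] 0.87
jug [184.4 257.3] 0.76
cap [139.2 260.3] 0.59
funnel [230.2 274. ] 0.83
bottle [277.1 313.5] 0.68
stand [241.2 272.3] 0.97
bottle_mouth [236.  320.5] 0.85
cap_bar [138.4 256.3] 0.8
cap_end [133.2 267.2] 0.73
top [[-0.026, -1.0, 0.007], [-0.997, 0.025, -0.076], [0.076, -0.009, -0.997]] [   5.4  480.3 1762.8]
jug [170.4 187.7] 0.78
jug [274.7 170.8] 0.63
cap [119.3 312.3] 0.64
cap [163.8 181.6] 0.48
funnel [160.6 324.2] 0.71
funnel [182.8 277.2] 0.7
bottle [165.1 321.3] 0.73
stand [187.4 275.2] 0.68
bottle_mouth [160.9 332.2] 0.71
cap_bar [163.8 180.2] 0.73
cap_end [153.5 181.3] 0.8
wrist [[0.445, 0.896, -0.0], [0.856, -0.425, 0.295], [0.264, -0.131, -0.955]] [-623.5  -38.9  378.3]
jug [177.5  72.1] 0.79
```

View pics/side0.png

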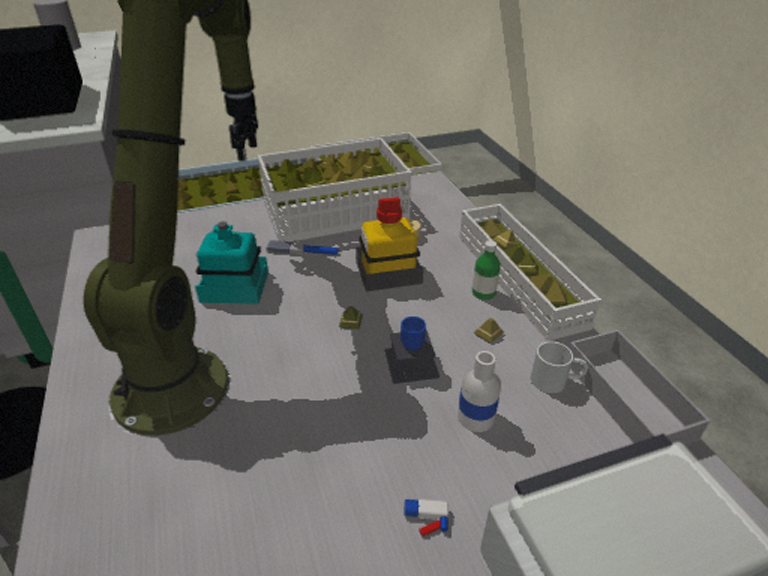

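View pics/top0.png

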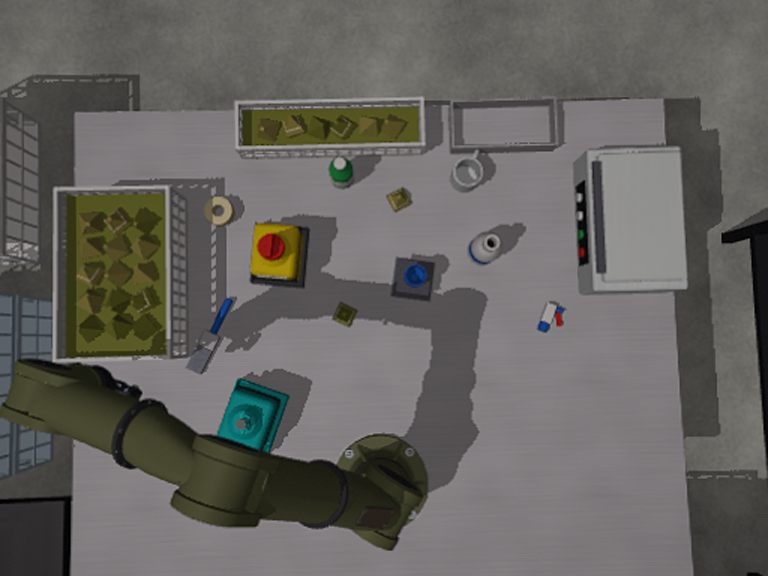

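View pics/wrist0.png

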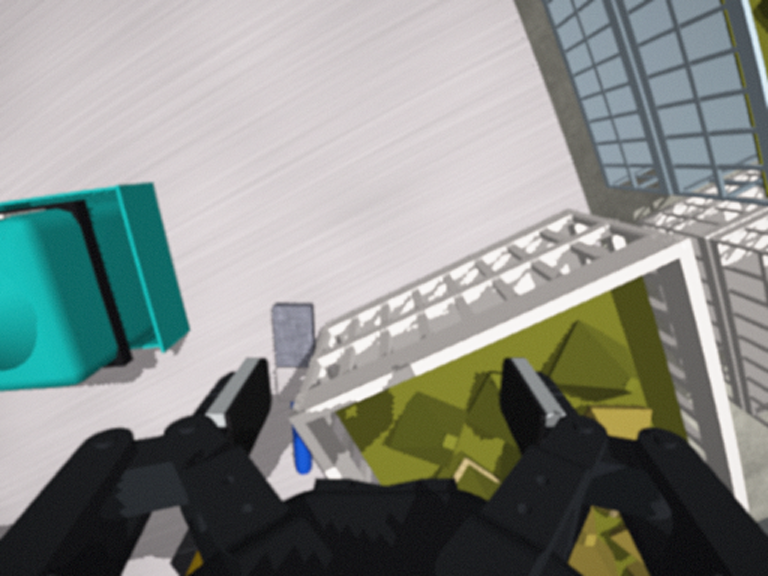

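The yellow jug with the red cap is at side (260,163) and top (183,168) in raw pixels. The turquoise look-alike, capped differently, is at side (154,178) and top (167,275). The yellow one with the red bar cap matches the description. The funnel sits in its stand at top (277,183), and the white bottle is at top (325,163). Next I'll measure from the depth data.

```bash
python3 - <<'E'
from h import *
def circ(P):
    A=np.c_[2*P,np.ones(len(P))]; s=np.linalg.lstsq(A,(P**2).sum(1),rcond=None)[0]; return s[:2],np.sqrt(s[2]+s[0]**2+s[1]**2)
for n in ["top","side"]:
    p=dict(np.load(n+"0.npz")); X=cloud(p); hsv=cv2.cvtColor(p["pixels"],cv2.COLOR_RGB2HSV).astype(int)
    H,S,V=hsv[...,0],hsv[...,1],hsv[...,2]
    inb=(X[...,0]>300)&(X[...,0]<1000)
    red=((H<6)|(H>174))&(S>150)&(V>60)&(X[...,2]>120)
    P=X[red]; P=P[~np.isnan(P).any(1)]
    print(n,"red",len(P),np.median(P,0).round(1),np.percentile(P[:,2],[5,50,90,98]).round(1))
    top=P[P[:,2]>P[:,2].max()-12]; 
    c,w,a=cv2.minAreaRect(top[:,:2].astype(np.float32)); print(" bar",np.round(c,1),np.round(w,1),a,len(top),top[:,2].mean())
    yel=(H>20)&(H<32)&(S>150)&(X[...,2]>120); P=X[yel]
    P=P[(np.abs(P[:,:2]-np.nanmedian(X[red][:,:2],0))<110).all(1)]
    f=P.astype(np.float32); c,w,a=cv2.minAreaRect(f[:,:2]); print(" yel",np.round(c,1),np.round(w,1),a,len(P),np.percentile(P[:,2],[5,50,95]).round(1))
    blu=(H>105)&(H<125)&(S>150)&(X[...,2]>70)&(X[...,2]<130); P=X[blu]
    print(" blue",len(P),np.median(P,0).round(1)); P=P[(np.abs(P[:,:2]-np.median(P[:,:2],0))<45).all(1)]
    c,r=cv2.minEnclosingCircle(P[:,:2].astype(np.float32)); print("  encl",np.round(c,1),r,np.percentile(P[:,2],[2,50,98]).round(1))
    x,y=(345,163) if n=="top" else (319,236)
    sub=X[y-40:y+40,x-40:x+40].reshape(-1,3); 
    sub=sub[(sub[:,2]>140)&(sub[:,2]<180)]
    if len(sub):
        print(" mouth",len(sub),sub.mean(0).round(1),sub.min(0).round(1),sub.max(0).round(1),cv2.minEnclosingCircle(sub[:,:2].astype(np.float32)))
E
```

```text
top red 231 [566.1 231.9 196. ] [187.2 196.  221.5 224.4]
 bar [567.6 236.7] [13.8 51.1] 82.88616943359375 57 220.47855538425452Traceback (most recent call last):
  File "<stdin>", line 15, in <module>
cv2.error: OpenCV(4.12.0) /io/opencv/modules/imgproc/src/convhull.cpp:143: error: (-215:Assertion failed) total >= 0 && (depth == CV_32F || depth == CV_32S) in function 'convexHull'
```

```bash
python3 - <<'E'
from h import *
for n in ["top","side"]:
    p=dict(np.load(n+"0.npz")); X=cloud(p); hsv=cv2.cvtColor(p["pixels"],cv2.COLOR_RGB2HSV).astype(int)
    H,S,V=hsv[...,0],hsv[...,1],hsv[...,2]
    red=((H<6)|(H>174))&(S>150)&(V>60)&(X[...,2]>120)
    P=X[red]; P=P[~np.isnan(P).any(1)]
    m=np.median(P[:,:2],0)
    top=P[P[:,2]>208]; 
    c,w,a=cv2.minAreaRect(top[:,:2].astype(np.float32)); print(n," bar",np.round(c,1),np.round(w,1),a,len(top),top[:,2].mean())
    yel=(H>18)&(H<34)&(S>130); P=X[yel]; P=P[~np.isnan(P).any(1)]
    P=P[(np.abs(P[:,:2]-m)<100).all(1)&(P[:,2]>60)]
    if len(P)>5:
        c,w,a=cv2.minAreaRect(P[:,:2].astype(np.float32)); print(" yel",np.round(c,1),np.round(w,1),a,len(P),np.percentile(P[:,2],[5,50,95]).round(1))
    blu=(H>105)&(H<125)&(S>130)&(X[...,2]>66)&(X[...,2]<130); P=X[blu]
    P=P[~np.isnan(P).any(1)]
    print(" blue",len(P),np.median(P,0).round(1)); P=P[(np.abs(P[:,:2]-np.median(P[:,:2],0))<45).all(1)]
    c,r=cv2.minEnclosingCircle(P[:,:2].astype(np.float32)); print("  encl",np.round(c,1),r,np.percentile(P[:,2],[2,50,98]).round(1))
    x,y=(325,162) if n=="top" else (322,240)
    sub=X[y-35:y+35,x-30:x+30].reshape(-1,3); 
    sub=sub[(sub[:,2]>135)&(sub[:,2]<180)]
    print(" mouth",len(sub),sub.mean(0).round(1),sub.min(0).round(1),sub.max(0).round(1),cv2.minEnclosingCircle(sub[:,:2].astype(np.float32)))
E
```

```text
top  bar [567.8 236.7] [14.4 51.3] 81.82463836669922 74 218.8725957563687
 yel [569.3 235.4] [105.5 129.3] 84.01200103759766 815 [ 96.9 137.5 150.3]
 blue 142 [508.7 -99.1  76. ]
  encl [502.7 -96.5] 28.5566463470459 [ 66.4  77.6 120.8]
 mouth 74 [ 568.2 -268.9  156.5] [ 550.8 -290.3  135. ] [ 585.5 -251.1  172. ] ((567.2149047851562, -270.64794921875), 20.114835739135742)
side  bar [565.7 230.6] [14.5 48.8] 76.80562591552734 62 216.92685960496257
 yel [561.9 228.5] [105.4 129.9] 81.85599517822266 895 [ 65.3 130.5 154.9]
 blue 348 [ 503.  -112.    94.3]
  encl [498.3 -96.3] 27.8303279876709 [ 70.3  97.7 116.2]
 mouth 204 [ 563.3 -275.3  153.7] [ 547.6 -291.9  135.1] [ 581.9 -255.6  166.4] ((565.8889770507812, -273.2789611816406), 18.72379493713379)
```

>>> apply_moves --series '[[[0, 0, 0], [0, 0, -60], 1], [[0, 0, 0], [-40, -40, -5], 1], [[0, 0, 0], [-40, -40, 0], 1], [[0, 0, 0], [-40, -40, 0], 1], [[0, 0, 0], [-40, -40, 0], 1]]'

```text
clock: 1.98
position: [350.9, 343.2, 321.5]
eef_rot: [[-0.895, 0.446, 0.001], [0.446, 0.895, 0.0], [-0.0, 0.001, -1.0]]
force: [1.6, -1.0, 1.1]
finger_gap: 0.999
```

>>> apply_moves --series '[[[0, 0, 0], [-42, -42, 0], 1], [[0, 0, 0], [-42, -42, 0], 1], [[0, 0, 0], [-42, -42, 0], 1], [[0, 0, 0], [-42, -42, 0], 1], [[0, 0, 0], [-42, -42, 0], 1]]'

```text
clock: 2.6
position: [445.2, 61.6, 321.7]
eef_rot: [[-0.895, 0.445, 0.001], [0.445, 0.895, 0.0], [-0.001, 0.001, -1.0]]
force: [1.0, 0.1, -0.8]
finger_gap: 1.001
```

>>> apply_moves --series '[[[0, 0, 0], [-40, -39, 0], 1], [[0, 0, 0], [-40, -39, 0], 1], [[0, 0, 0], [-40, -39, 0], 1], [[0, 0, 0], [0, 0, 0], 1], [[0, 0, 0], [0, 0, 0], 1]]'

```text
clock: 3.22
position: [500.0, -94.3, 321.1]
eef_rot: [[-0.895, 0.446, -0.001], [0.446, 0.895, 0.001], [0.001, 0.0, -1.0]]
force: [-1.1, 0.3, -0.7]
finger_gap: 0.995
```

```bash
python3 - <<'E'
from h import *
s=get_state(); print(np.round(s["q"],3),np.round(s["position"],1),s["clock"])
p=eyes.snapshot("wrist"); save(p,"w1",s=1.5); np.savez("w1.npz",**p)
X=cloud(p); hsv=cv2.cvtColor(p["pixels"],cv2.COLOR_RGB2HSV).astype(int);H,S,V=[hsv[...,i] for i in range(3)]
blu=(H>105)&(H<125)&(S>130)&(X[...,2]>66)&(X[...,2]<130); P=X[blu]
m=np.nanmedian(P[:,:2],0); P=P[(np.abs(P[:,:2]-m)<40).all(1)]
print(len(P),P.min(0),P.max(0)); T=P[P[:,2]>110]
print(cv2.minEnclosingCircle(T[:,:2].astype(np.float32)),len(T),T[:,2].mean(), cv2.fitEllipse(T[:,:2].astype(np.float32)))
E
```

```text
[ 0.066  0.273  0.098  1.69  -0.029  1.18   1.28 ] [500.  -94.3 321.1] 3.225
1179 [ 474.1451087  -123.01690664   66.0317307 ] [525.42823421 -71.27758863 115.81186966]
((500.0313415527344, -97.2733383178711), 25.943485260009766) 278 113.52635253136498 ((499.8363342285156, -97.04444885253906), (48.84300231933594, 49.04926681518555), 83.04541778564453)
```

View pics/w1.png

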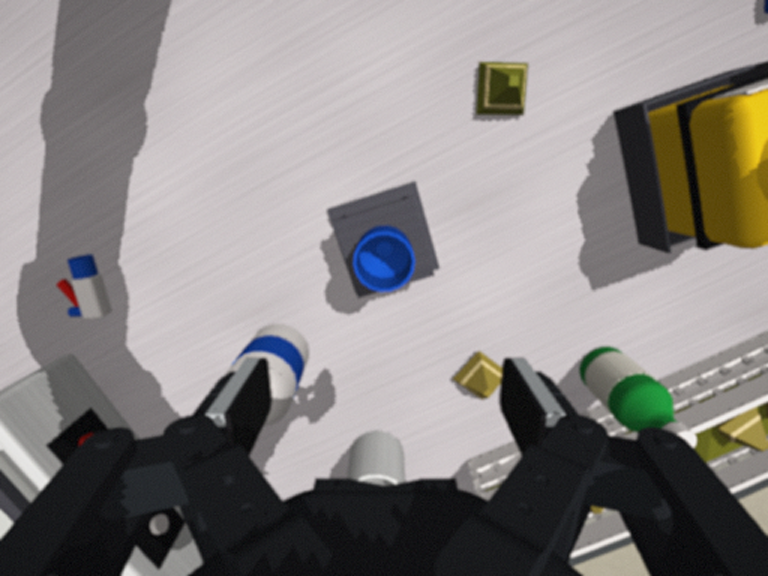

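>>> apply_moves --series '[[[0, 0, 0], [-1.3, -2.6, 50], 1], [[0, 0, 0], [0, 0, 50], 1], [[0, 0, 0], [0, 0, 50], 1], [[0, 0, 0], [0, 0, 40], 1], [[0, 0, 0], [0, 0, 26], 1]]' --grip_force 30

```text
clock: 3.9
position: [499.5, -95.6, 103.8]
eef_rot: [[-0.897, 0.443, -0.002], [0.443, 0.897, 0.001], [0.002, 0.0, -1.0]]
force: [0.7, -0.5, 0.4]
finger_gap: 1.001
```

>>> apply_moves --series '[[[0, 0, 0], [0, 0, 0], 1], [[0, 0, 0], [0, 0, 0], -1], [[0, 0, 0], [0, 0, 0], -1], [[0, 0, 0], [0, 0, 0], -1], [[0, 0, 0], [0, 0, 0], -1]]'

```text
clock: 4.53
position: [501.1, -97.5, 106.9]
eef_rot: [[-0.895, 0.445, 0.003], [0.445, 0.895, -0.0], [-0.003, 0.001, -1.0]]
force: [-0.2, 0.5, 5.5]
finger_gap: 0.6
```

>>> apply_moves --series '[[[0, 0, 0], [0, 0, 0], -1], [[0, 0, 0], [0, 0, 0], -1], [[0, 0, 0], [0, 0, 0], -1]]'

```text
clock: 4.9
position: [501.1, -97.5, 106.9]
eef_rot: [[-0.895, 0.445, 0.003], [0.445, 0.895, -0.0], [-0.003, 0.001, -1.0]]
force: [-0.7, 0.5, 5.7]
finger_gap: 0.597
```

```bash
python3 - <<'E'
from h import *
p=eyes.snapshot("wrist"); save(p,"w2",s=1.5)
E
```

```text
(no output)
```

View pics/w2.png

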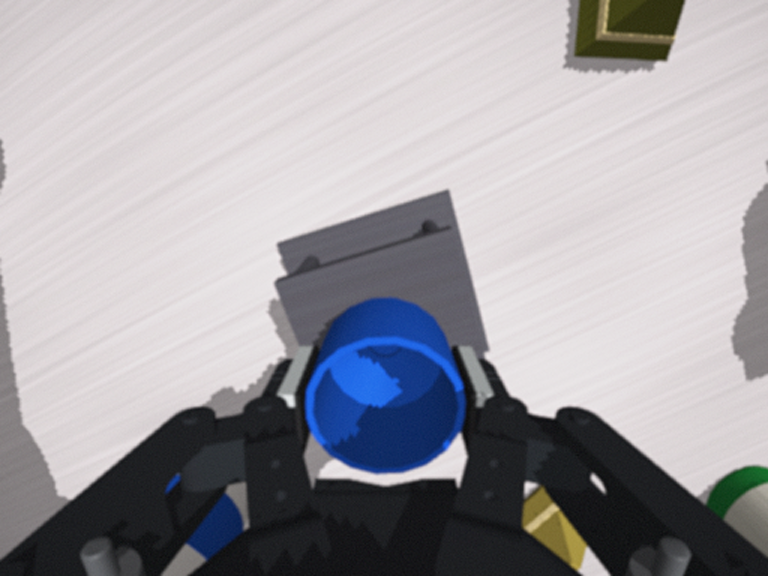

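>>> apply_moves --series '[[[0, 0, 0], [0, 0, -20], -1], [[0, 0, 0], [0, 0, -45], -1], [[0, 0, 0], [0, 0, -45], -1], [[0, 0, 0], [0, 0, -50], -1], [[0, 0, 0], [0, 0, -40], -1]]'

```text
clock: 5.58
position: [500.2, -97.8, 308.5]
eef_rot: [[-0.895, 0.446, 0.003], [0.446, 0.895, -0.0], [-0.003, 0.001, -1.0]]
force: [0.2, 0.7, -1.7]
finger_gap: 0.601
```

>>> apply_moves --series '[[[0, 0, 0], [-45, -25, 0], -1], [[0, 0, 0], [-45, -25, 0], -1], [[0, 0, 0], [-45, -25, 0], -1], [[0, 0, 0], [-45, -25, 0], -1], [[0, 0, 0], [-45, -25, 0], -1]]'

```text
clock: 6.2
position: [646.6, -311.0, 306.5]
eef_rot: [[-0.895, 0.445, 0.001], [0.445, 0.895, -0.0], [-0.001, 0.0, -1.0]]
force: [0.7, -0.6, -0.3]
finger_gap: 0.605
```

>>> apply_moves --series '[[[0, 0, 0], [0, 0, 0], -1], [[0, 0, 0], [0, 0, 0], -1], [[0, 0, 0], [0, 0, 0], -1]]'

```text
clock: 6.58
position: [645.8, -308.5, 306.4]
eef_rot: [[-0.896, 0.444, 0.001], [0.444, 0.896, 0.0], [-0.001, 0.001, -1.0]]
force: [-0.4, 0.4, -1.1]
finger_gap: 0.597
```

```bash
python3 - <<'E'
from h import *
s=get_state(); print(np.round(s["q"],3),np.round(s["position"],1),s["clock"])
for n in ["wrist","top","side"]:
    p=eyes.snapshot(n); save(p,"a3"+n,s=1.5); np.savez("a3%s.npz"%n,**p)
    for d in spotter.mark_of("bottle_mouth",p)[:1]: print(n,d)
    X=cloud(p)
    M=(np.hypot(X[...,0]-566,X[...,1]+272)<45)&(X[...,2]>130)&(X[...,2]<180)
    P=X[M]; T=P[(P[:,2]>158)]
    print(n,len(P),len(T),T.mean(0) if len(T) else 0, cv2.minEnclosingCircle(T[:,:2].astype(np.float32)) if len(T)>4 else 0, cv2.minEnclosingCircle(P[:,:2].astype(np.float32)))
E
```

```text
[ 0.347  0.632  0.135  1.13  -0.082  1.383  1.581] [ 645.8 -308.5  306.4] 6.575
wrist {'position': [96.3, 255.7], 'p': 0.78}
wrist 694 579 [ 567.42207718 -273.36870893  163.5439513 ] ((567.2443237304688, -273.41754150390625), 18.089345932006836) ((567.2443237304688, -273.41754150390625), 18.089345932006836)
top {'position': [160.7, 328.1], 'p': 0.6}
top 40 21 [ 574.18338039 -261.51029024  163.40091418] ((571.4114990234375, -266.5823059082031), 16.557222366333008) ((570.2047729492188, -266.0396728515625), 17.85799789428711)
side {'position': [237.4, 321.3], 'p': 0.57}
side 216 83 [ 564.42509958 -273.171886    162.99493197] ((564.2546997070312, -272.5183410644531), 18.416318893432617) ((564.557373046875, -272.9367980957031), 18.49982452392578)
```

View pics/a3wrist.png

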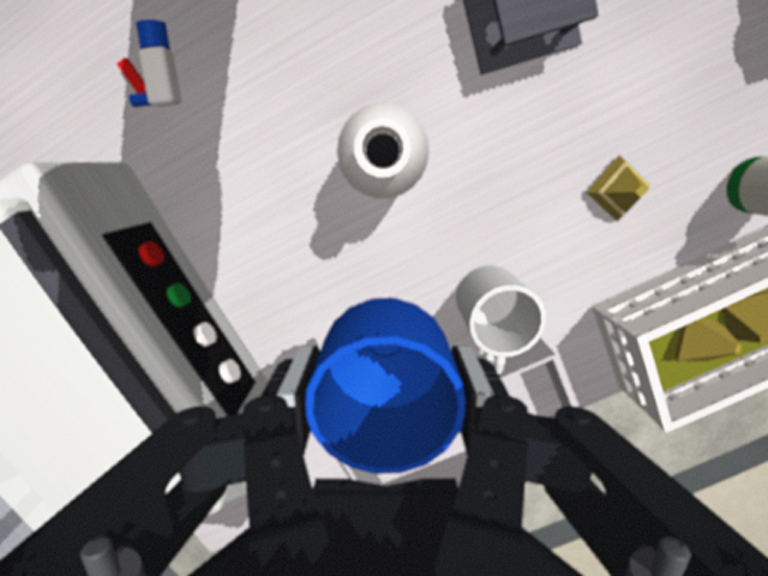

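View pics/a3side.png

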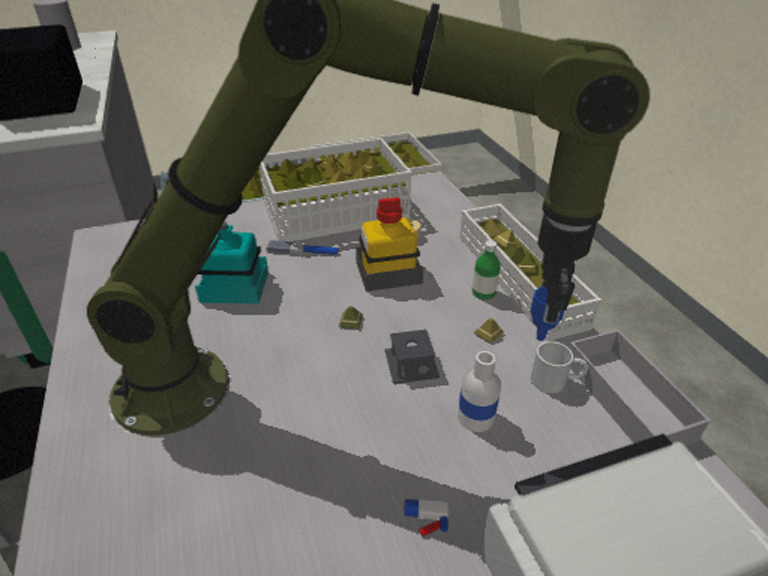

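The wrist view shows the funnel still upright in the jaws at raw (257,267) and the open bottle mouth at raw (255,100), measured at about (567,-273). I'll check the funnel's offset in the hand.

```bash
python3 - <<'E'
from h import *
p=dict(np.load("a3wrist.npz")); X=cloud(p); hsv=cv2.cvtColor(p["pixels"],cv2.COLOR_RGB2HSV).astype(int);H,S,V=[hsv[...,i] for i in range(3)]
s=get_state(); T=np.array(s["position"]);R=np.array(s["eef_rot"])
b=(H>105)&(H<125)&(S>130)&(np.hypot(X[...,0]-T[0],X[...,1]-T[1])<40)
L=(X[b]-T)@R
print(len(L),L.min(0),L.max(0))
top=L[L[:,2]<np.percentile(L[:,2],0.5)+4]; print(np.percentile(L[:,2],[.5,2,50,98]),len(top),cv2.minEnclosingCircle(top[:,:2].astype(np.float32)))
g=L[(L[:,2]<28)]; print(cv2.minEnclosingCircle(g[:,:2].astype(np.float32)))
print("delta tool", (np.array([567.2,-273.4,163.5])-T)@R)
E
```

```text
9597 [-24.93875668 -26.49287989 -65.02917597] [27.44114501 25.30083397 49.37933967]
[-8.5157104  -8.03686601  9.84926539 43.85837623] 2003 ((0.6544593572616577, -0.513380229473114), 26.83640480041504)
((0.35151827335357666, -0.9759070873260498), 27.18678855895996)
delta tool [ 86.54036017  -2.77272157 142.22635134]
```

>>> apply_moves --series '[[[0, 0, 0], [30, -2.2, 0], -1], [[0, 0, 0], [30, 0, 0], -1], [[0, 0, 0], [26, 0, 0], -1], [[0, 0, 0], [0, 0, 25], -1], [[0, 0, 0], [0, 0, 22], -1]]'

```text
clock: 7.5
position: [567.7, -273.2, 258.4]
eef_rot: [[-0.895, 0.445, 0.001], [0.445, 0.895, -0.0], [-0.001, 0.0, -1.0]]
force: [-0.2, -0.5, -0.6]
finger_gap: 0.597
```

>>> apply_moves --series '[[[0, 0, 0], [0, 0, 0], -1], [[0, 0, 0], [0, 0, 0], -1], [[0, 0, 0], [0, 0, 0], -1]]'

```text
clock: 7.88
position: [568.4, -273.8, 259.4]
eef_rot: [[-0.895, 0.446, 0.002], [0.446, 0.895, -0.001], [-0.002, 0.0, -1.0]]
force: [-0.3, -0.8, 0.0]
finger_gap: 0.6
```

```bash
python3 - <<'E'
from h import *
s=get_state(); print(np.round(s["q"],3),np.round(s["position"],1),np.round(s["force"],1))
p=eyes.snapshot("side"); save(p,"s4",crop=(260,150,400,310),s=3.5)
p=eyes.snapshot("wrist"); save(p,"w4",s=1.2)
E
```

```text
[ 0.329  0.512  0.135  1.483 -0.072  1.15   1.585] [ 568.4 -273.8  259.4] [-0.3 -0.8  0. ]
```

View pics/s4.png

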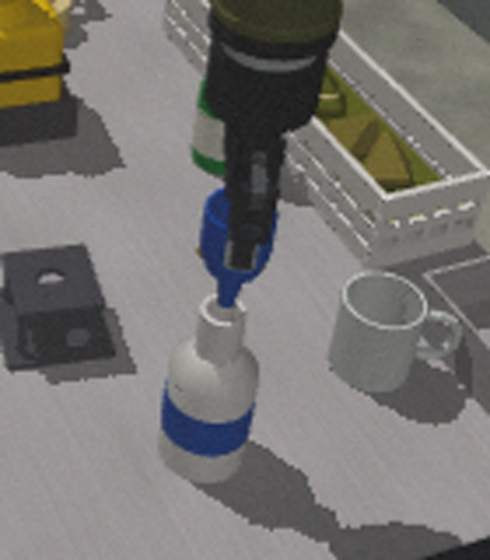

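The stem tip is just over the mouth, at about (228,305) in the crop, and lined up. I'll lower it.

>>> apply_moves --series '[[[0, 0, 0], [0, 0, 10], -1], [[0, 0, 0], [0, 0, 10], -1], [[0, 0, 0], [0, 0, 8], -1], [[0, 0, 0], [0, 0, 5], -1], [[0, 0, 0], [0, 0, 5], -1]]'

```text
clock: 8.6
position: [567.9, -273.6, 219.9]
eef_rot: [[-0.895, 0.446, -0.0], [0.446, 0.895, -0.0], [0.0, -0.0, -1.0]]
force: [0.3, 0.7, -0.2]
finger_gap: 0.598
```

>>> apply_moves --series '[[[0, 0, 0], [0, 0, 3], -1], [[0, 0, 0], [0, 0, 3], -1], [[0, 0, 0], [0, 0, 1], -1], [[0, 0, 0], [0, 0, 0], -1], [[0, 0, 0], [0, 0, 0], -1]]'

```text
clock: 9.22
position: [568.0, -273.5, 213.5]
eef_rot: [[-0.895, 0.446, 0.0], [0.446, 0.895, -0.0], [-0.0, -0.0, -1.0]]
force: [0.5, -0.3, -0.3]
finger_gap: 0.599
```

>>> apply_moves --series '[[[0, 0, 0], [0, 0, 1.5], -1], [[0, 0, 0], [0, 0, 1], -1], [[0, 0, 0], [0, 0, 0], -1], [[0, 0, 0], [0, 0, 0], -1]]'

```text
clock: 9.72
position: [568.3, -273.7, 212.0]
eef_rot: [[-0.895, 0.446, 0.002], [0.446, 0.895, -0.001], [-0.002, 0.0, -1.0]]
force: [-1.4, 0.1, 7.1]
finger_gap: 0.593
```

>>> apply_moves --series '[[[0, 0, 0], [0, 0, 0], -0.2], [[0, 0, 0], [0, 0, 0], 0.5], [[0, 0, 0], [0, 0, 0], 1], [[0, 0, 0], [0, 0, 0], 1], [[0, 0, 0], [0, 0, 0], 1]]'

```text
clock: 10.35
position: [567.9, -273.5, 210.6]
eef_rot: [[-0.895, 0.446, -0.0], [0.446, 0.895, 0.0], [0.0, -0.0, -1.0]]
force: [-0.8, 0.0, 0.7]
finger_gap: 1.002
```

```bash
python3 - <<'E'
from h import *
p=eyes.snapshot("side"); save(p,"s5",crop=(260,150,400,310),s=3.5)
p=eyes.snapshot("wrist"); save(p,"w5",s=1.2); np.savez("w5.npz",**p)
E
```

```text
(no output)
```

View pics/s5.png

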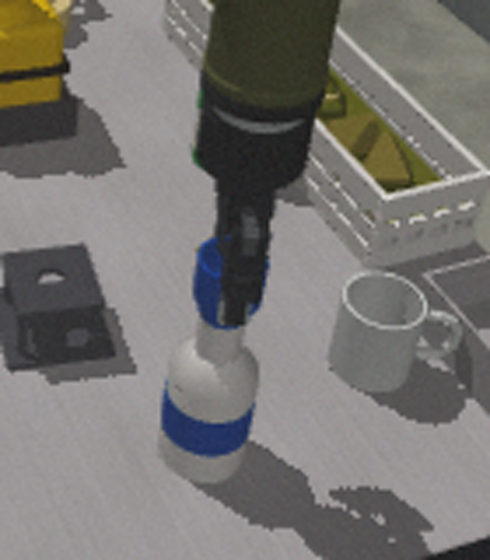

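View pics/w5.png

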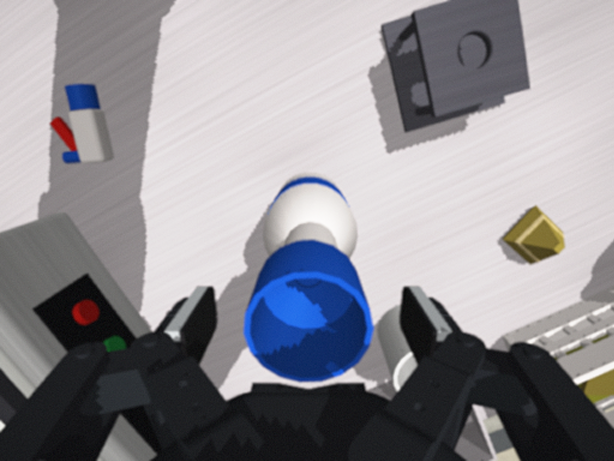

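The funnel is in the bottle and the jaws are clear on both sides. I'll rise straight up and check.

>>> apply_moves --series '[[[0, 0, 0], [0, 0, -20], 1], [[0, 0, 0], [0, 0, -40], 1], [[0, 0, 0], [0, 0, -50], 1], [[0, 0, 0], [0, 0, -30], 1], [[0, 0, 0], [0, 0, 0], 1]]'

```text
clock: 11.08
position: [568.7, -274.0, 353.6]
eef_rot: [[-0.895, 0.446, 0.005], [0.446, 0.895, -0.002], [-0.005, 0.0, -1.0]]
force: [0.1, 0.3, 0.1]
finger_gap: 1.002
```

>>> apply_moves --series '[[[0, 0, 0], [-20, 0, 0], 1], [[0, 0, 0], [0, 0, 0], 1], [[0, 0, 0], [0, 0, 0], 1]]'

```text
clock: 11.45
position: [585.3, -282.2, 349.7]
eef_rot: [[-0.895, 0.446, -0.002], [0.446, 0.895, 0.001], [0.002, -0.0, -1.0]]
force: [-0.4, -0.6, 0.7]
finger_gap: 0.999
```

```bash
python3 - <<'E'
from h import *
s=get_state(); print(np.round(s["q"],3),np.round(s["position"],1))
p=eyes.snapshot("side"); save(p,"s6",crop=(260,150,400,310),s=3.5)
p=eyes.snapshot("wrist"); save(p,"w6",s=1.2)
X=cloud(p); hsv=cv2.cvtColor(p["pixels"],cv2.COLOR_RGB2HSV).astype(int);H,S,V=[hsv[...,i] for i in range(3)]
b=(H>105)&(H<125)&(S>130)&(X[...,2]>205)&(X[...,2]<240)
P=X[b];print(len(P),np.percentile(P[:,2],[50,98]),cv2.minEnclosingCircle(P[P[:,2]>214][:,:2].astype(np.float32)))
T=P[P[:,2]>216]; A=np.c_[T[:,:2]-T[:,:2].mean(0),np.ones(len(T))]; print("rim plane",np.linalg.lstsq(A,T[:,2],rcond=None)[0],len(T))
B=X[(np.hypot(X[...,0]-567,X[...,1]+273)<37)&(X[...,2]>50)&(X[...,2]<120)]
print(len(B))
E
```

```text
[ 0.332  0.498  0.142  1.259 -0.069  1.391  1.579] [ 585.3 -282.2  349.7]
656 [218.09195313 220.00365592] ((566.6786499023438, -274.6512145996094), 25.930849075317383)
rim plane [-1.88601655e-03  1.40693722e-03  2.18588742e+02] 429
783
```

View pics/s6.png

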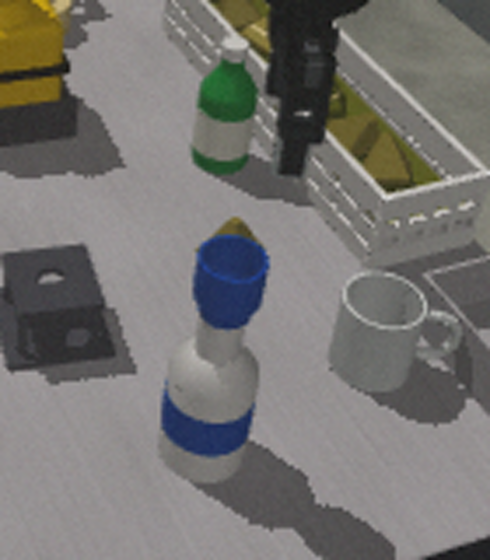

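View pics/w6.png

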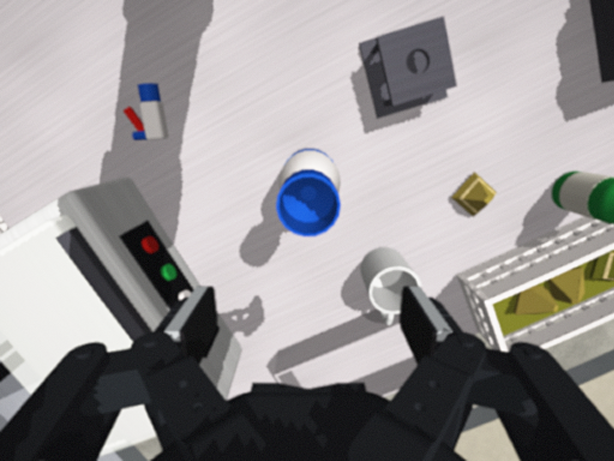

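Funnel rim at about 219 mm and level, centred within about 1 mm of the mouth: it is home, and the bottle is upright. Next is the cap.

>>> apply_moves --series '[[[0, 0, 0], [27.5, 50.2, 0], 1], [[0, 0, 0], [27.5, 50.2, 0], 1], [[0, 0, 0], [27.5, 50.2, 0], 1], [[0, 0, 0], [27.5, 50.2, 0], 1], [[0, 0, 0], [27.5, 50.2, 0], 1]]'

```text
clock: 12.18
position: [573.8, 5.3, 351.1]
eef_rot: [[-0.895, 0.446, 0.001], [0.446, 0.895, 0.0], [-0.001, 0.0, -1.0]]
force: [0.9, -0.1, -0.4]
finger_gap: 0.997
```

>>> apply_moves --series '[[[0, 0, 0], [27.5, 50.2, 0], 1], [[0, 0, 0], [27.5, 50.2, 0], 1], [[0, 0, 0], [27.5, 50.2, 0], 1], [[0, 0, 0], [27.5, 50.2, 0], 1], [[0, 0, -0.16], [0, 0, 0], 1]]'

```text
clock: 12.8
position: [563.3, 239.0, 350.2]
eef_rot: [[-0.958, 0.286, -0.002], [0.286, 0.958, 0.003], [0.002, 0.002, -1.0]]
force: [0.2, -0.7, 0.9]
finger_gap: 1.001
```

>>> apply_moves --series '[[[0, 0, -0.16], [0, 0, 0], 1], [[0, 0, 0], [0, 0, 0], 1], [[0, 0, 0], [0, 0, 0], 1]]'

```text
clock: 13.18
position: [565.5, 232.0, 350.9]
eef_rot: [[-0.989, 0.145, 0.0], [0.145, 0.989, 0.0], [-0.0, 0.0, -1.0]]
force: [-0.8, -0.2, -0.0]
finger_gap: 0.995
```

```bash
cat > cap.py <<'E'
from h import *
import sys
s=get_state(); print(np.round(s["q"],3),np.round(s["position"],1),s["clock"]); T=np.array(s["position"]);R=np.array(s["eef_rot"])
p=eyes.snapshot("wrist"); save(p,sys.argv[1],s=1.5)
X=cloud(p); hsv=cv2.cvtColor(p["pixels"],cv2.COLOR_RGB2HSV).astype(int);H,S,V=[hsv[...,i] for i in range(3)]
red=((H<6)|(H>174))&(S>150)&(np.hypot(X[...,0]-566,X[...,1]-233)<60)&(X[...,2]>150)
P=X[red]; z=P[:,2]; print(len(P),np.percentile(z,[2,50,98]).round(1))
t=P[z>np.percentile(z,99)-5]; c,w,a=cv2.minAreaRect(t[:,:2].astype(np.float32)); print("bar",c,w,a,t[:,2].mean())
sk=P[(z<np.percentile(z,99)-20)]; print("skirt",cv2.minEnclosingCircle(sk[:,:2].astype(np.float32)))
print("delta tool",((np.array([c[0],c[1],t[:,2].mean()])-T)@R).round(1), "yaw tool y deg",np.degrees(np.arctan2(R[1,1],R[0,1])))
for q in ["cap_end","cap_bar"]:
    for d in spotter.mark_of(q,p)[:1]: print(q,d["position"],d["p"])
E
python3 cap.py w7
```

```text
[-0.4    0.425 -0.048  1.371  0.02   1.346  0.977] [565.5 232.  350.9] 13.175
2354 [189.6 193.2 220.8]
bar (566.3663330078125, 233.71920776367188) (13.51167106628418, 51.078269958496094) 81.45072937011719 219.61872220201525
skirt ((565.3798217773438, 234.04864501953125), 29.726879119873047)
delta tool [ -0.6   1.9 131.3] yaw tool y deg 81.64974640354282
cap_end [210.5, 259.9] 0.9
cap_bar [189.0, 256.1] 0.92
```

View pics/w7.png

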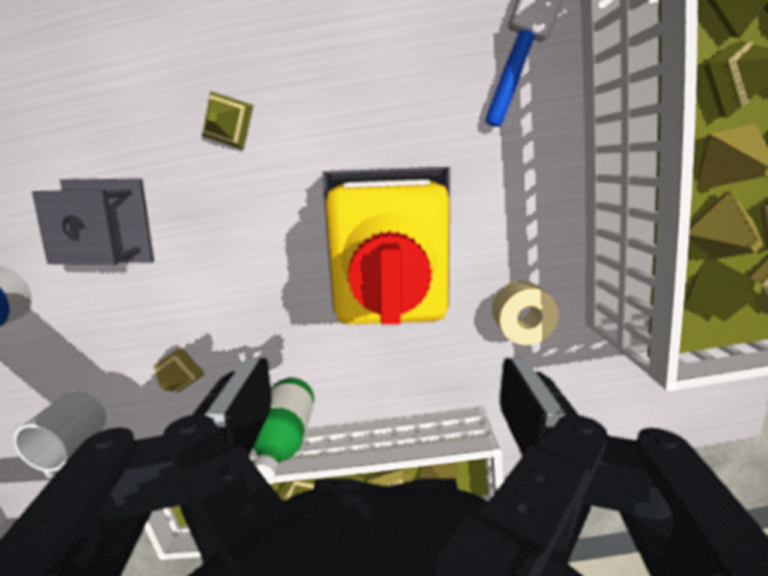

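The cap bar is at raw (260,187) in the wrist view, aligned with the jaws, and this is the yellow jug. I'll descend and grip the bar.

>>> apply_moves --series '[[[0, 0, 0], [-0.5, 1.9, 40], 1], [[0, 0, 0], [0, 0, 40], 1], [[0, 0, 0], [0, 0, 30], 1], [[0, 0, 0], [0, 0, 16], 1], [[0, 0, 0], [0, 0, 0], 1]]' --grip_force 80

```text
clock: 13.95
position: [566.1, 234.0, 224.2]
eef_rot: [[-0.99, 0.142, -0.001], [0.142, 0.99, -0.001], [0.001, -0.001, -1.0]]
force: [-0.5, -0.8, -0.1]
finger_gap: 1.001
```

>>> apply_moves --series '[[[0, 0, 0], [0, 0, 0], 0.2], [[0, 0, 0], [0, 0, 0], -0.3], [[0, 0, 0], [0, 0, 0], -0.4], [[0, 0, 0], [0, 0, 0], -0.4]]'

```text
clock: 14.45
position: [566.4, 234.2, 225.1]
eef_rot: [[-0.99, 0.141, 0.0], [0.141, 0.99, 0.0], [-0.0, 0.0, -1.0]]
force: [-0.2, 0.3, 0.3]
finger_gap: 0.304
```

```bash
python3 cap.py w8; python3 - <<'E'
from h import *
p=eyes.snapshot("side"); save(p,"s8",crop=(200,90,320,210),s=4)
E
```

```text
[-0.401  0.507 -0.05   1.583  0.028  1.052  0.97 ] [566.4 234.2 225.1] 14.45
5988 [180.3 193.5 220.7]
bar (565.9613037109375, 231.63563537597656) (51.551979064941406, 25.4691219329834) 1.3663052320480347 219.67718962361215
skirt ((565.7251586914062, 233.78598022460938), 30.404891967773438)
delta tool [ 0.1 -2.6  5.5] yaw tool y deg 81.87477460401325
cap_end [286.0, 256.9] 0.62
cap_bar [252.5, 258.5] 0.55
```

View pics/w8.png

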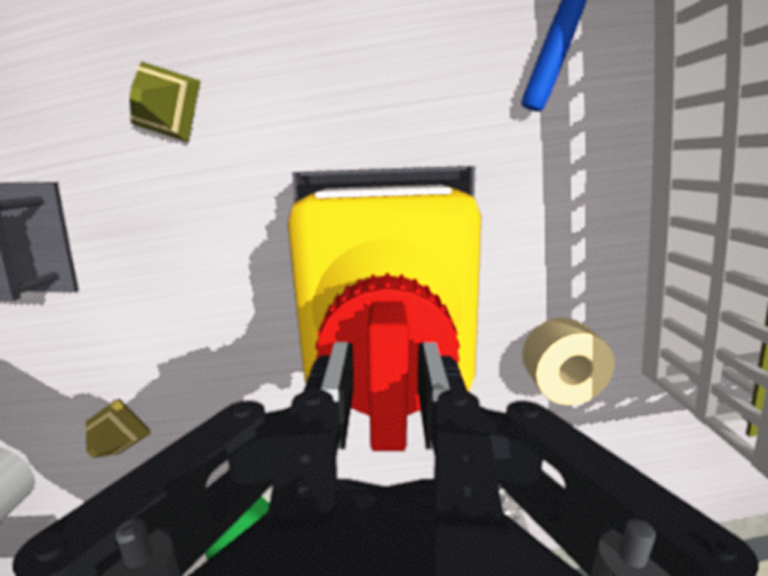

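View pics/s8.png

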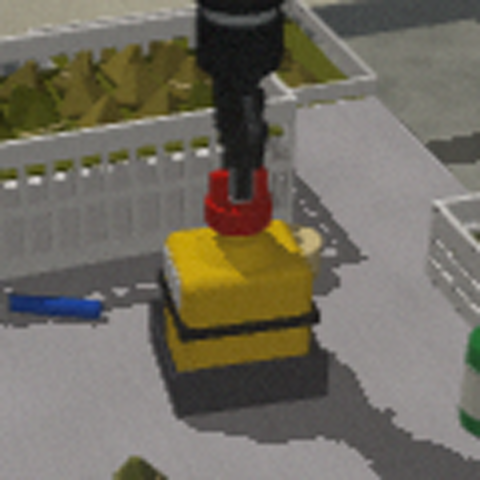

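The jaws straddle the bar symmetrically (raw x 225 and 290, bar at 258). I'll close them.

>>> apply_moves --series '[[[0, 0, 0], [0, 0, 0], -1], [[0, 0, 0], [0, 0, 0], -1], [[0, 0, 0], [0, 0, 0], -1], [[0, 0, 0], [0, 0, 0], -1]]'

```text
clock: 15.15
position: [566.4, 234.1, 225.0]
eef_rot: [[-0.99, 0.141, 0.0], [0.141, 0.99, 0.0], [-0.0, 0.0, -1.0]]
force: [-0.3, -0.1, 3.2]
finger_gap: 0.146
```

>>> apply_moves --series '[[[0, 0, 0], [0, 0, 4], -1], [[0, 0, 0], [0, 0, 4], -1], [[0, 0, 0], [0, 0, 3], -1], [[0, 0, 0], [0, 0, 0], -1]]'

```text
clock: 15.65
position: [566.4, 234.2, 215.9]
eef_rot: [[-0.99, 0.141, 0.002], [0.141, 0.99, 0.001], [-0.002, 0.001, -1.0]]
force: [-4.8, -2.9, 17.4]
finger_gap: 0.145
```

Pressed 9 mm, which is the hard stop, at 17 N. Now I'll twist anticlockwise.

>>> apply_moves --series '[[[0, 0, -0.12], [0, 0, 0], -1], [[0, 0, -0.14], [0, 0, 0], -1], [[0, 0, -0.14], [0, 0, 0], -1], [[0, 0, 0], [0, 0, 0], -1], [[0, 0, 0], [0, 0, 0], -1]]'

```text
clock: 16.27
position: [567.8, 234.7, 215.9]
eef_rot: [[-0.967, -0.255, 0.004], [-0.255, 0.967, 0.002], [-0.005, 0.001, -1.0]]
force: [0.3, -1.0, 15.0]
finger_gap: 0.147
```

```bash
python3 cap.py w9 | head -3; python3 -c "
from h import *
s=get_state();print(s['force'],s['wrist_torque'])"
```

```text
[-0.333  0.518 -0.158  1.595  0.091  1.031  1.311] [567.8 234.7 215.9] 16.275
5678 [170.9 184.6 212.1]
bar (565.6395874023438, 236.8429412841797) (36.22564697265625, 34.06818389892578) 46.580928802490234 217.14270929366467
[-0.03576263 -1.03400532 14.17025181] [-0.15420944  0.22721327  0.02848942]
```

View pics/w9.png

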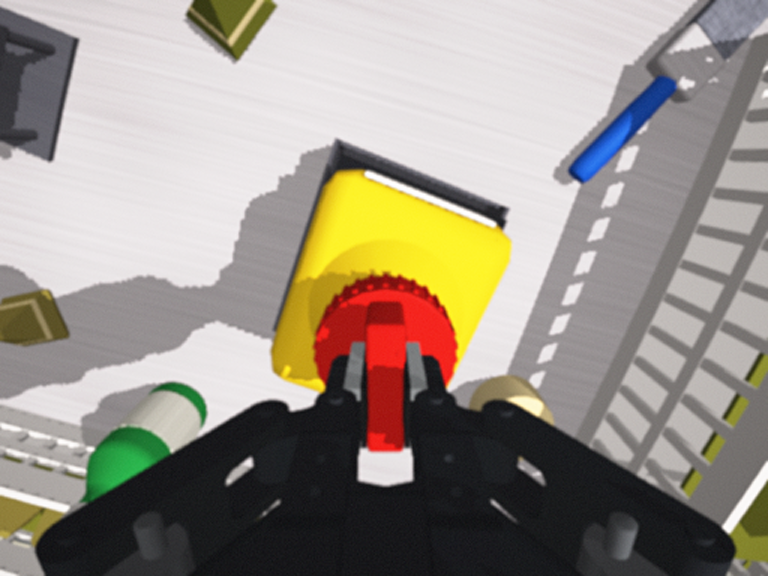

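The jug has turned in the view while the bar stays aligned with the jaws, so the cap is following at full depth. I'll keep turning.

>>> apply_moves --series '[[[0, 0, -0.15], [0, 0, 0], -1], [[0, 0, -0.15], [0, 0, 0], -1], [[0, 0, -0.15], [0, 0, 0], -1], [[0, 0, -0.15], [0, 0, 0], -1], [[0, 0, -0.1], [0, 0, 0], -1]]'

```text
clock: 17.05
position: [567.9, 235.1, 215.9]
eef_rot: [[-0.572, -0.82, 0.005], [-0.82, 0.572, 0.003], [-0.005, -0.002, -1.0]]
force: [-0.1, 0.5, 12.6]
finger_gap: 0.145
```

>>> apply_moves --series '[[[0, 0, -0.15], [0, 0, 0], -1], [[0, 0, -0.15], [0, 0, 0], -1], [[0, 0, 0], [0, 0, 0], -1], [[0, 0, 0], [0, 0, 0], -1]]'

```text
clock: 17.55
position: [567.9, 235.1, 215.9]
eef_rot: [[-0.308, -0.952, 0.005], [-0.952, 0.308, 0.003], [-0.004, -0.004, -1.0]]
force: [0.2, 0.4, 14.7]
finger_gap: 0.145
```

```bash
python3 cap.py w10 | head -3
```

```text
[-0.169  0.54  -0.427  1.592  0.247  1.058  2.165] [567.9 235.1 215.9] 17.55
5695 [170.7 184.6 212.3]
bar (567.687744140625, 233.5210723876953) (22.623470306396484, 39.63615417480469) 69.34224700927734 218.49115845705228
```

View pics/w10.png

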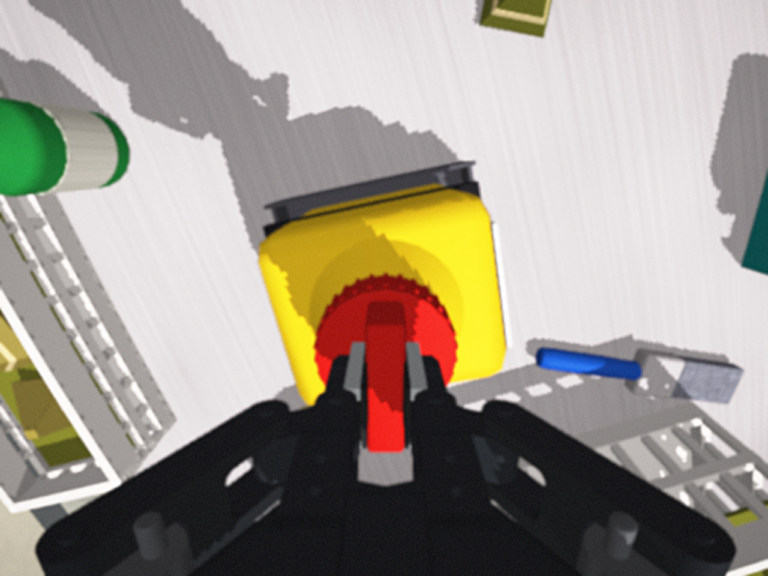

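It has turned 1.40 rad with the bar aligned. I'll lift it straight up.

>>> apply_moves --series '[[[0, 0, 0], [0, 0, -8], -1], [[0, 0, 0], [0, 0, -15], -1], [[0, 0, 0], [0, 0, -20], -1], [[0, 0, 0], [0, 0, -20], -1], [[0, 0, 0], [0, 0, -20], -1]]'

```text
clock: 18.32
position: [565.9, 233.8, 297.0]
eef_rot: [[-0.308, -0.952, -0.002], [-0.952, 0.308, -0.001], [0.001, 0.001, -1.0]]
force: [-0.5, -0.5, -0.6]
finger_gap: 0.14
```

>>> apply_moves --series '[[[0, 0, 0], [0, 0, -8], -1], [[0, 0, 0], [0, 0, 0], -1], [[0, 0, 0], [0, 0, 0], -1], [[0, 0, 0], [0, 0, 0], -1], [[0, 0, 0], [0, 0, 0], -1]]'

```text
clock: 18.95
position: [566.2, 234.1, 304.3]
eef_rot: [[-0.308, -0.952, -0.001], [-0.952, 0.308, -0.0], [0.001, 0.001, -1.0]]
force: [-1.0, -0.1, -1.1]
finger_gap: 0.142
```

```bash
python3 cap.py w11 | head -3; python3 - <<'E'
from h import *
s=get_state();print(np.round(s["position"],1),np.abs(s["qd"]).max(),s["force"],s["finger_gap"])
p=eyes.snapshot("side"); save(p,"s11",s=1.5)
p=eyes.snapshot("top"); save(p,"t11",s=1.5)
E
```

```text
[-0.161  0.474 -0.444  1.451  0.207  1.263  2.204] [566.2 234.1 304.3] 18.95
5725 [259.9 273.  300.8]
bar (565.4697875976562, 232.55538940429688) (22.640380859375, 39.77893829345703) 73.29217529296875 306.9856584024416
[566.3 234.1 304.6] 0.003464094554580184 [ 0.39556268  0.19032232 -1.59405403] 0.14110420691211523
```

View pics/s11.png

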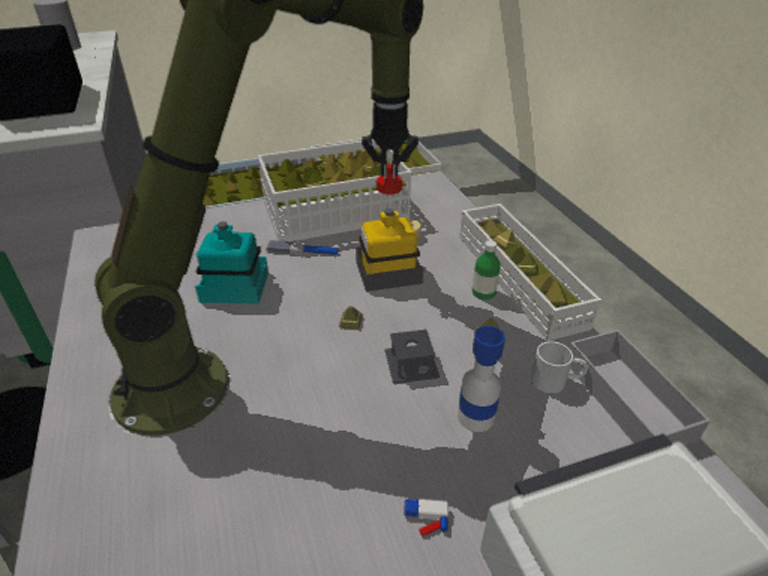

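View pics/w11.png

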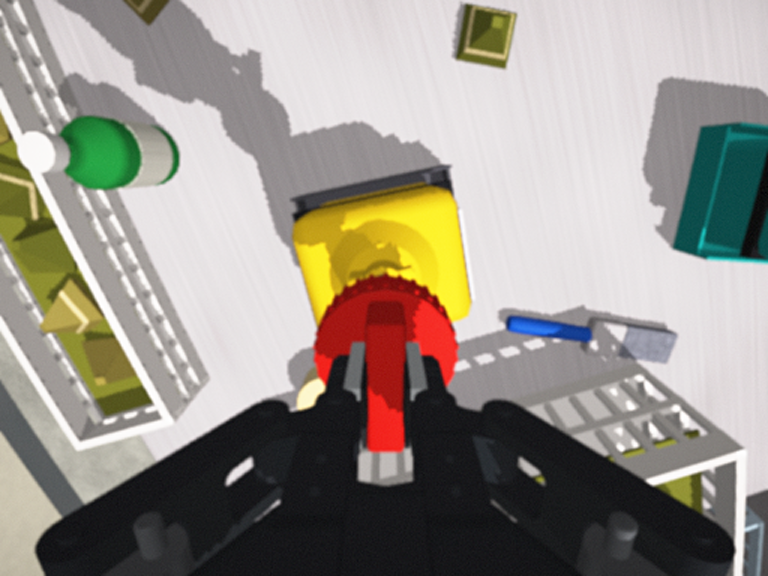

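View pics/t11.png

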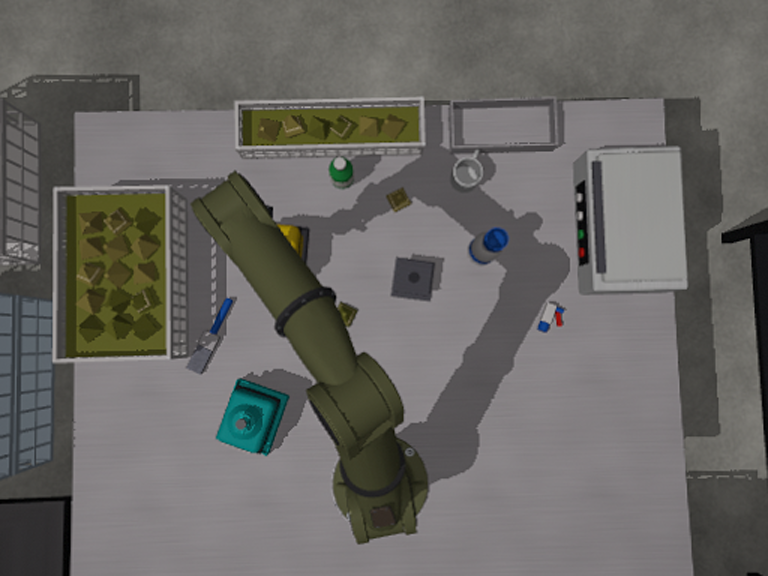

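The cap is held level about 80 mm above its seat, and side (390,185) shows it clear of the open neck. The funnel is seated at side (488,345), and the bystanders sit at their original pixels. I'll hand in.

```bash
python3 -c "
from h import *
print(order.job_done())"
```

```text
the job is handed in; nothing more can be done
None
```

The job is done and handed in at about 19 s of the 59 s allowed. The simulator gave no verdict, so what follows rests on my own measurements.

- **Funnel:** I gripped it by its wall, lifted it out of the stand, lowered it into the white bottle's neck and let go. The wrist camera afterwards put its rim at about 219 mm (220 mm expected), level, and about 1.4 mm off the mouth centre. The bottle was upright in the side view.
- **Cap:** I took the yellow jug's cap by its bar, pressed it about 9 mm to the stop (15–17 N), and turned it 1.40 rad anticlockwise. Then I lifted it straight up.
- **Final state:** The cap is about 80 mm above its seat and within about 2 mm of the neck axis. It is level and at rest, and the fingers are closed on the bar. The bystanders I could see had not visibly moved; the arm hid the twine in the last top view, and I checked the rest only by eye. I left the turquoise jug alone.

No checks failed. The top camera did read the bottle mouth about 8 mm away from where the wrist and side cameras put it, so I used the wrist reading.

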